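# Loosen the core clamp's knurled nut two turns and push the carriage home

### The arm

A 7-joint arm with a two-finger parallel gripper is mounted at the origin on a cart in front of the work surface, level with it; the furniture and walls round the work are solid. World frame = base frame: x ahead of the robot, y to its left, z up, the work surface at z = 0. Lengths are in m, angles in rad, forces in N, time in s.
With the tool pointing down it reaches from about 0.4 to 0.875 m from the base axis. Payload 19.3 kg.
Tool frame: the origin (TCP) lies at the very end of the fingers, on their centre line; the grasp point (between the pads) lies 19 mm behind it; z points along the fingers, y is the line along which they close (so a half turn about z gives the same grasp; the last joint's range is limited). The gripper opens to 85 mm and grips with 20 to 120 N. Pads are 22 mm wide; open, the fingers measure 114 mm over their backs; the gripper's body (76 mm by 85 mm) begins 54 mm behind the grasp point. The pads swing forward as they close: fully open they stand 13 mm farther back than shut.
Start: joints at [-1.37, 0.521, -0.036, 1.599, 0.021, 1.021, -0.113], TCP at [0.167, 0.602, 0.199] pointing down, gripper open.
Joint ranges: [-2.91, 2.91], [-0.3, 2.13], [-1.5, 1.42], [0.17, 2.43], [-1.26, 4.41], [0.16, 1.93], [-2.52, 2.52]. Speed limits (rad/s): [1.89, 1.89, 2.39, 2.39, 3.01, 3.01, 3.01].

### API

Orientations are given as [roll, pitch, yaw] about the fixed x, y, z axes, in that order (R = Rz(yaw) Ry(pitch) Rx(roll)).
In Python, from workcell import bot gives the robot as it stands.
- The arm moves only by the shell command python3 -m crank 'ROWS' [FORCE]. ROWS is a JSON object of lists of equal length, an entry for each row: "travel": the shift along the world's x, y, z in cm, a list of three; "turn": the turn, a rotation vector about the world's x, y, z in degrees, a list of three; "gripper": the closure, from 0 (fully open) to 1 (shut). A call has exactly 5 rows; each row is the pose to reach, as a shift and turn from the pose commanded when the call began; what a row does not reach only later rows make up. A row lasts 1/10 s, in which the tool goes at most 50 mm and 8.59 degrees, less where a joint would pass 70% of its speed; a pose out of reach is approached as far as the arm can. A call with a gripper value outside its range is refused whole. The fingers move at their own pace and stop on an object; FORCE is the grip in N (left out, the last holds). Time passes only in rows, so rows that repeat a pose let the fingers close, or fill a call up. It gives the time, the measured TCP pose, the force, the opening and the grip force at its end, in the units of the state.
- bot.observe(): the state, without advancing time (a new reading comes with each control period).
- bot.grab_frame(name): name is "scene" or "side" or "wrist"; returns a dict with "pixels" (420x560x3 uint8, red, green, blue), "fx", "fy", "cx", "cy" (pixels), "extrinsics" (4x4, takes a point from world to camera coordinates). Camera axes: x right, y down, z forward; pixel columns grow to the right and rows downward; lengths in m; the calibration is good to about 2 mm. A picture is of the moment at which its call begins. There is no depth.
- bot.job_done(): hands the job in; it is judged then, once.
The state is a dict: "clock": time; "qpos": joint angles; "qd": joint speeds; "joint_efforts": joint torques, N m; "position": TCP position; "tool_rot": TCP orientation; "force": force on the tool from outside, world axes, zero at the start; "moment": the same for the moment, N m; "grip_width": finger opening in m; "finger_force": force on a finger pad.
Only numpy, scipy, OpenCV 4.12 (cv2) and the standard library are available. Lean on these libraries where they do the work, as an engineer would, in place of code of your own. Each camera call takes 0.05 s, during which the arm holds its last target. There are 200 camera calls.

### The job

Free the drill-core carriage in its clamp: with a fingertip, roll the big knurled nut round by its rim two full turns counter-clockwise seen from above (up to a quarter turn over does no harm), which raises the toothed strap out of the carriage. Only then push the carriage by its upright end plate along the channel until it is fully home against the end stop. Grip and lift nothing, leave the nut loosened, and leave the cobble, jar and hand lens where they are.

Things in the scene. Friction and masses are not known exactly. Their poses are not given: they have to be found in the camera images.
- clamp_base: Fixed grey base plate, 136 x 235 x 10 mm; frame: origin at worktop height, x away from the robot at yaw 0, y left, z up; plate x -72..64, y -130..105 mm. A 51 mm wide channel runs along y, centred on x -30, floor 10 mm up, between rails 20 mm high; low lip (18 mm high) across its -y end at y -116..-108. A pillar with a 12 mm stud, top 96 mm up, stands at x 30, y 0.
- end_stop (a point): Middle of the top edge of the end stop at the +y end of the channel, 36 mm above the worktop, on the face that meets the carriage (y = 90.5 mm of clamp_base).
- nut_top (a point): On the nut's axis, level with its top face (the stud sticks out above): 74 mm up when tight, +6 mm a turn. Black nut 24 mm thick, knurled rim of 38 mm radius with six upright ribs 10 mm thick, 60 degrees apart, out to 45 mm radius. A fingertip at the rim between two ribs takes the nut round as it circles the axis. Within 80 mm of the axis all else is below 62 mm.
- clamp_nut (a joint): Angle of the nut, rad, growing counter-clockwise from above (loosening). Starts at -0.3 to 0.3; at 0 the raised steel bar on its top points to -x of clamp_base. Stays where left; turning takes 0.08 N m (2 N at the rim).
- strap_tooth (a point): Underside of the tooth of the steel strap below the nut. The strap rises with the nut, 6 mm a turn; tight, the tooth sits 8 mm deep in a notch of the carriage and blocks it; it is clear after about 1.4 turns.
- carriage: Loose aluminium carriage, 0.3 to 0.6 kg, in the channel, with a 28 mm thick round drill core on it. Frame parallel to clamp_base, origin on the channel's centre line at its underside. Sled 48 mm wide, y -105..50 mm. End plate at its -y end: 48 mm wide, 12 mm thick, 48 mm high. Starts at y = 0 of clamp_base (2 mm play) and slides 40 mm in +y to the stop; takes 2 to 6 N.
- push_plate (a point): Middle of the top edge of the outer (-y) face of the carriage's end plate, 58 mm above the worktop at the start; push here, or up to 30 mm lower, towards +y of clamp_base.
- microscope: Obstacle: white stereo microscope fixed to the right of the clamp, 246 (x) x 133 (y) x 297 mm high; origin at worktop height. Keep the arm clear of it on the way.
- granite_cobble: Bystander: speckled grey cobble, 88 x 81 x 44 mm, left of the clamp; origin under its centre.
- mineral_jar_a: Bystander: jar with black lid, 51 mm across, 75 mm high, behind the clamp; origin under its centre.
- folding_lens: Bystander: folding hand lens, 42 x 38 x 14 mm, in front of the clamp; origin under its centre.

How it is judged:
By the outcome, as a careful person would: the job done as asked, in the order asked, and still so for the second after the job is handed in, with the robot touching nothing.
It also fails if it takes over 64 s, if anything falls off the work surface, if the arm or the gripper's body presses on something with over 40 N, if the wrist force passes 120 N, or if a joint passes its speed limit or range.

## Working session

There is one attempt and no reset: what is moved stays moved. The work goes in short steps, Python scripts to look and compute and a shell command to move; the robot and the scene stay as the last step left them, time stands still between calls to the robot, and variables do not carry over. Pictures are saved under pics/ and viewed, at most 10 in all, crops included, and the job is handed in when it is done.

```bash
mkdir -p pics; ls
python3 - <<'E'
from workcell import bot
import cv2, numpy as np
for n in ["scene","side","wrist"]:
    f=bot.grab_frame(n); cv2.imwrite(f"pics/{n}0.png",f["pixels"][:,:,::-1])
    np.savez(f"pics/{n}0.npz",K=[f["fx"],f["fy"],f["cx"],f["cy"]],E=f["extrinsics"])
    print(n,f["fx"],f["cx"],f["cy"],np.round(f["extrinsics"],3).tolist())
print(bot.observe())
E
```

```text
pics
scene 476.3100021692324 278.35458876790557 206.94888090904186 [[-0.566, -0.824, 0.008, 0.476], [-0.409, 0.272, -0.871, 0.19], [0.716, -0.496, -0.491, 0.867], [0.0, 0.0, 0.0, 1.0]]
side 457.25034948323673 275.97572745831417 210.79200562009052 [[-0.815, -0.579, 0.016, 0.562], [-0.382, 0.517, -0.766, 0.127], [0.435, -0.63, -0.643, 1.229], [0.0, 0.0, 0.0, 1.0]]
wrist 311.8674462831709 276.15483938586453 208.898388118834 [[0.267, 0.964, -0.001, -0.625], [0.917, -0.254, 0.309, -0.041], [0.297, -0.083, -0.951, 0.38], [0.0, 0.0, 0.0, 1.0]]
{'clock': 0.15, 'qpos': array([-1.37021777,  0.52192184, -0.03632781,  1.59983912,  0.021223  ,
        1.02111186, -0.11281463]), 'qd': array([ 7.95067719e-04, -3.12848045e-03, -8.49069204e-05, -1.00033397e-03,
       -2.01555824e-03,  1.92054422e-03, -1.61613108e-04]), 'joint_efforts': array([ 2.89166426e-03, -9.27384281e+01,  1.98056459e+00, -3.70052254e+01,
        1.79039041e-02,  6.45361448e-03,  4.93201640e-05]), 'position': array([0.16713947, 0.60195432, 0.19844367]), 'tool_rot': array([-3.14070158e+00,  7.90212566e-05,  2.87079885e+00]), 'force': array([ 0.79817453,  0.54314787, -0.12343319]), 'moment': array([ 0.04381459, -0.05787354, -0.01604759]), 'finger_force': 0.0, 'grip_width': 0.08566749022270949}
```

View pics/scene0.png

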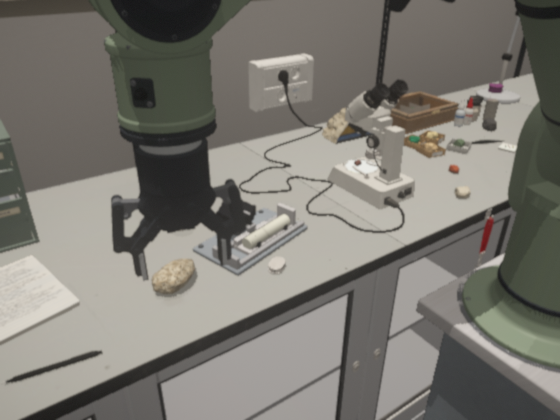

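View pics/side0.png

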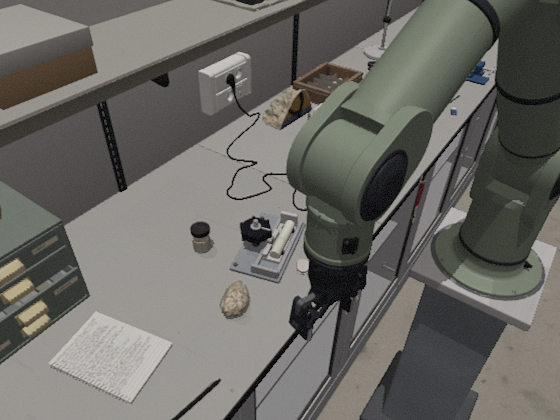

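Scene: the clamp is at about (250,238), with its nut hidden behind the gripper. Side: nut at about (255,230), core at (283,240), cobble at (235,298), jar at (201,236), lens at (303,265). I'll enlarge both.

Run:
```python
import cv2, numpy as np
a=cv2.imread("pics/side0.png")[200:290,220:330]; b=cv2.imread("pics/scene0.png")[190:280,180:320]
cv2.imwrite("pics/sc1.png",cv2.resize(a,None,fx=6.5,fy=6.5,interpolation=cv2.INTER_CUBIC))
cv2.imwrite("pics/sc2.png",cv2.resize(b,None,fx=5.5,fy=5.5,interpolation=cv2.INTER_CUBIC))
```

```text
(no output)
```

View pics/sc1.png

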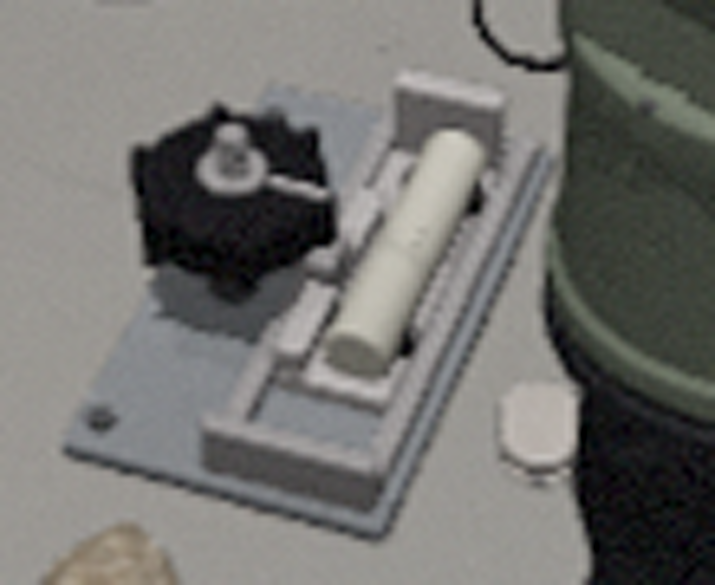

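View pics/sc2.png

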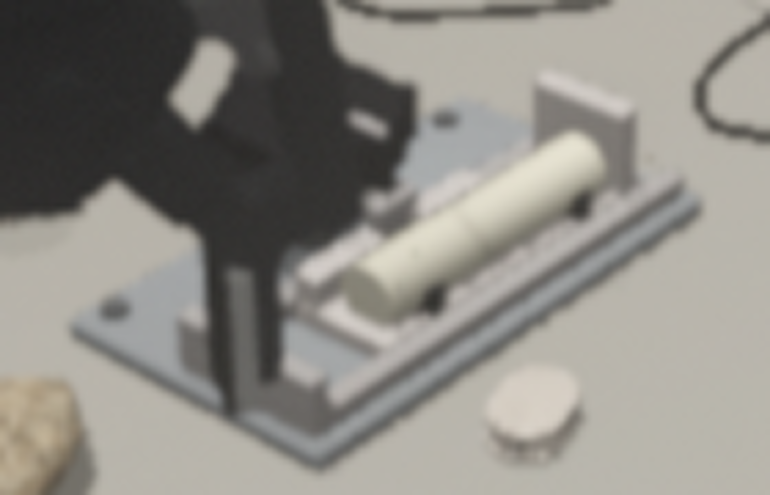

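Side crop: plate corners at (68,447) and (382,527), stud top at (235,130), bar from the axis to (325,193). Scene crop: plate corners at (75,322), (320,460) and (700,203), end plate top edge (540,75) to (635,105), lens at (533,405).

```bash
cat > h.py <<'E'
import numpy as np, cv2
from scipy.optimize import least_squares
def proj(K,E,p):
    q=(E@np.append(p,1))[:3]; return np.array([K[0]*q[0]/q[2]+K[2],K[1]*q[1]/q[2]+K[3]])
def w(P,p):
    c,s=np.cos(P[2]),np.sin(P[2]); p=np.array(p)/1000
    return np.array([P[0]+c*p[0]-s*p[1],P[1]+s*p[0]+c*p[1],p[2]])
def ray(K,E,u,z):
    R,t=E[:3,:3],E[:3,3]; o=-R.T@t; d=R.T@np.array([(u[0]-K[2])/K[0],(u[1]-K[3])/K[1],1]); return o+d*(z-o[2])/d[2]
E
python3 - <<'E'
from h import *
S={n:np.load(f"pics/{n}0.npz") for n in("side","scene")}
sd=lambda u,v:(np.array([u,v])+.5)/6.5-.5+[220,200]
sc=lambda u,v:(np.array([u,v])+.5)/5.5-.5+[180,190]
O=[("side",sd(68,447),(64,105,10)),("side",sd(382,527),(-72,105,10)),("side",sd(235,130),(30,0,96)),
("scene",sc(75,322),(64,105,10)),("scene",sc(320,460),(-72,105,10)),("scene",sc(700,203),(-72,-130,10)),
("scene",sc(540,73),(-6,-105,58)),("scene",sc(635,103),(-54,-105,58)),("side",sd(400,75),(-6,-105,58)),("side",sd(503,98),(-54,-105,58))]
f=lambda P:np.concatenate([proj(S[n]["K"],S[n]["E"],w(P,p))-u for n,u,p in O])
r=least_squares(f,[.55,.55,0.],loss="soft_l1"); P=r.x
print(P,np.round(f(P).reshape(-1,2),1).tolist())
K,E=S["side"]["K"],S["side"]["E"]
for a in ((325,193),(270,180)):
    d=ray(K,E,sd(*a),.077)-w(P,(30,0,0)); print("bar dir rel",np.degrees(np.arctan2(d[1],d[0])-P[2]-np.pi)%360, np.hypot(*d[:2]))
for n,p in dict(nut=(30,0,74),stop=(-30,90.5,36),push=(-30,-105,58)).items(): print(n,w(P,p))
print("lens",ray(S["scene"]["K"],S["scene"]["E"],sc(533,405),.007)); 
for n,u in dict(cob=(235,298),jar=(201,245)).items(): print(n,ray(K,E,u,.02))
E
```

```text
[0.49253431 0.32425871 0.28970607] [[-1.3, 0.3], [0.7, 1.6], [-0.5, 1.4], [-1.9, -0.2], [0.2, -0.5], [0.7, -1.6], [1.0, -0.9], [0.3, 0.2], [-0.3, -0.4], [0.3, -0.1]]
bar dir rel 3.2391063987570874 0.03873105909995503
bar dir rel 7.500618955370669 0.015434045982095605
nut [0.52128415 0.33282883 0.074     ]
stop [0.43793129 0.40241727 0.036     ]
push [0.49377988 0.21506417 0.058     ]
lens [0.38063951 0.32066895 0.007     ]
cob [0.44511766 0.51352583 0.02      ]
jar [0.63208989 0.42794257 0.02      ]
```

```bash
python3 -m crank '{"travel":[[4,-3,1],[8,-6.5,2],[12,-10,3],[16,-13,4],[19,-15,5]],"turn":[[0,0,6],[0,0,12],[0,0,18],[0,0,25],[0,0,32]],"gripper":[1,1,1,1,1]}' 20
python3 -m crank '{"travel":[[4,-3,0],[8,-6.5,0],[12,-10,0],[14,-12,0],[14,-12,0]],"turn":[[0,0,0],[0,0,0],[0,0,0],[0,0,0],[0,0,0]],"gripper":[1,1,1,1,1]}'
python3 - <<'E'
from workcell import bot
import cv2, numpy as np
for n in ["scene","side","wrist"]:
    f=bot.grab_frame(n); cv2.imwrite(f"pics/{n}1.png",f["pixels"][:,:,::-1])
    np.savez(f"pics/{n}1.npz",K=[f["fx"],f["fy"],f["cx"],f["cy"]],E=f["extrinsics"])
from h import *
d=np.load("pics/scene0.npz")
for u in ((330,180),(390,208),(415,190)): print(ray(d["K"],d["E"],u,0))
cv2.imwrite("pics/w1.png",cv2.resize(cv2.imread("pics/wrist1.png"),(800,600)))
print(bot.observe()["qpos"])
E
```

```text
clock: 0.65
position: [0.3586, 0.4502, 0.2491]
tool_rot: [-3.141, -0.0, -2.849]
force: [-0.4, 0.1, 0.0]
grip_width: 0.0122
finger_force: 0.0
clock: 1.15
position: [0.5008, 0.3275, 0.2486]
tool_rot: [-3.139, 0.0, -2.861]
force: [-1.0, -0.8, 0.0]
grip_width: 0.0
finger_force: 0.0
[ 0.62923244 -0.02989479  0.        ]
[ 0.42282801 -0.05308283  0.        ]
[ 0.4553127  -0.18187231  0.        ]
[-0.64589233  0.430915   -0.0612905   1.61380273  0.02812853  1.09813413
  1.1445553 ]
```

View pics/w1.png

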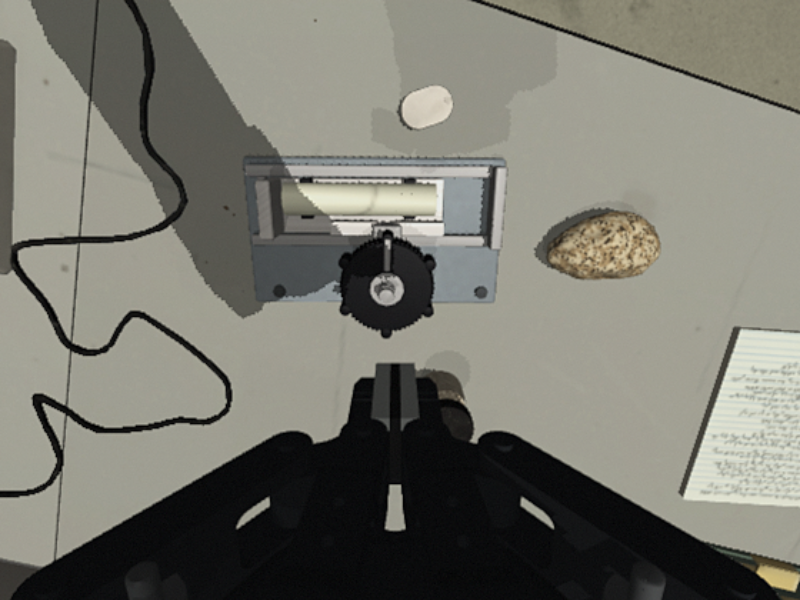

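Wrist view (800 px): plate corners at (245,157), (506,160), (497,301) and (258,301). Nut axis is near (387,288). Ribs are at (387,235), (430,262), (433,311), (387,333), (345,310) and (346,260), with the bar pointing at the top rib.

Run:
```python
from h import *
S={n+str(i):np.load(f"pics/{n}{i}.npz") for n,i in(("side",0),("scene",0),("wrist",1))}
sd=lambda u,v:(np.array([u,v])+.5)/6.5-.5+[220,200]
sc=lambda u,v:(np.array([u,v])+.5)/5.5-.5+[180,190]
wr=lambda u,v:(np.array([u,v])+.5)*.7-.5
ribs=[(387,235),(346,260),(345,310),(387,333),(433,311),(430,262)]
def f(P):
    O=[("side0",sd(68,447),(64,105,10)),("side0",sd(382,527),(-72,105,10)),("side0",sd(235,130),(30,0,96)),
("scene0",sc(75,322),(64,105,10)),("scene0",sc(320,460),(-72,105,10)),("scene0",sc(700,203),(-72,-130,10)),
("scene0",sc(540,73),(-6,-105,58)),("scene0",sc(635,103),(-54,-105,58)),("side0",sd(400,75),(-6,-105,58)),("side0",sd(503,98),(-54,-105,58)),
("wrist1",wr(506,160),(-72,105,10)),("wrist1",wr(497,301),(64,105,10)),("wrist1",wr(245,157),(-72,-130,10)),("wrist1",wr(258,301),(64,-130,10))]
    for k,r in enumerate(ribs):
        a=np.pi+P[3]+k*np.pi/3; O.append(("wrist1",wr(*r),(30+42*np.cos(a),42*np.sin(a),74)))
    return np.concatenate([proj(S[n]["K"],S[n]["E"],w(P,p))-u for n,u,p in O])
r=least_squares(f,[.49,.32,.29,0.],loss="soft_l1"); P=r.x; np.save("P.npy",P)
print(P,np.round(f(P).reshape(-1,2),1).tolist())
for n,p in dict(nut=(30,0,74),stop=(-30,90.5,36),push=(-30,-105,58)).items(): print(n,w(P,p))
```

```text
[ 0.49351781  0.32538492  0.2896696  -0.01179248] [[-1.9, 0.4], [0.2, 1.7], [-1.0, 1.5], [-2.5, -0.2], [-0.6, -0.5], [0.0, -1.6], [0.4, -0.9], [-0.3, 0.2], [-0.8, -0.3], [-0.2, -0.1], [0.8, -3.8], [-0.2, -0.1], [-2.7, -1.2], [-1.2, 0.3], [0.9, -0.0], [-2.2, 0.4], [-0.5, -0.0], [0.6, 0.5], [-0.9, -0.2], [2.4, -0.4]]
nut [0.52226796 0.33395399 0.074     ]
stop [0.43891764 0.40354547 0.036     ]
push [0.4947594  0.21619033 0.058     ]
```

```bash
cat > plan.py <<'E'
from h import *
from scipy.optimize import brentq
P=np.load("P.npy"); a,b,clr=11,9,40.5
def R(t):
    g=lambda R:np.hypot(max(abs(R*np.cos(t))-a,0),max(abs(R*np.sin(t))-b,0))-clr
    return brentq(g,40,80)
def pos(deg):   # deg travelled from start gap at 270
    t=np.radians(270+deg); r=R(t); return w(P,(30+r*np.cos(t),r*np.sin(t),66+6*max(deg-10,0)/360))
E
python3 - <<'E'
from plan import *
from workcell import bot
o=bot.observe(); print(o["position"],o["tool_rot"])
print("start",pos(0),(pos(0)-o["position"])*100)
p0=pos(0)
for c in range(11):
    q=[pos(c*75+15*k) for k in range(6)]
    print(c,np.round([(x-q[0])*100 for x in q[1:]],1).tolist())
E
```

```text
[0.49657986 0.33278707 0.24869818] [ 3.14124938e+00 -5.71944428e-04 -2.85342333e+00]
start [0.53640692 0.28651624 0.066     ] [  3.98270666  -4.62708282 -18.26981786]
0 [[1.3, 0.4, 0.0], [2.5, 1.1, 0.0], [3.4, 2.1, 0.1], [3.9, 3.5, 0.1], [3.9, 4.9, 0.1]]
1 [[-0.4, 1.3, 0.0], [-0.8, 2.6, 0.1], [-1.6, 3.8, 0.1], [-2.7, 4.7, 0.1], [-4.1, 5.1, 0.1]]
2 [[-1.4, -0.1, 0.0], [-2.7, -0.5, 0.1], [-3.9, -0.8, 0.1], [-5.1, -1.5, 0.1], [-6.0, -2.6, 0.1]]
3 [[-0.5, -1.3, 0.0], [-0.5, -2.7, 0.1], [-0.1, -4.1, 0.1], [0.3, -5.4, 0.1], [1.1, -6.6, 0.1]]
4 [[1.1, -0.8, 0.0], [2.5, -1.2, 0.1], [3.9, -1.2, 0.1], [5.2, -0.8, 0.1], [6.4, -0.4, 0.1]]
5 [[1.2, 0.7, 0.0], [2.1, 1.8, 0.1], [2.6, 3.1, 0.1], [2.6, 4.5, 0.1], [2.3, 5.8, 0.1]]
6 [[-0.4, 1.3, 0.0], [-1.2, 2.5, 0.1], [-2.3, 3.3, 0.1], [-3.7, 3.7, 0.1], [-5.1, 3.6, 0.1]]
7 [[-1.3, -0.4, 0.0], [-2.5, -0.8, 0.1], [-3.7, -1.4, 0.1], [-4.7, -2.5, 0.1], [-5.2, -3.9, 0.1]]
8 [[-0.0, -1.4, 0.0], [0.4, -2.7, 0.1], [0.8, -4.0, 0.1], [1.6, -5.2, 0.1], [2.7, -6.1, 0.1]]
9 [[1.4, -0.4, 0.0], [2.7, -0.3, 0.1], [4.0, 0.1, 0.1], [5.3, 0.4, 0.1], [6.5, 1.1, 0.1]]
10 [[0.9, 1.1, 0.0], [1.4, 2.4, 0.1], [1.4, 3.8, 0.1], [1.0, 5.1, 0.1], [0.6, 6.5, 0.1]]
```

```bash
python3 -m crank '{"travel":[[2,-2.3,-4],[4,-4.6,-8],[4,-4.6,-11],[4,-4.6,-13],[4,-4.6,-13.5]],"turn":[[0,0,0],[0,0,0],[0,0,0],[0,0,0],[0,0,0]],"gripper":[1,1,1,1,1]}'
python3 -m crank '{"travel":[[0,0,-1.5],[0,0,-3],[0,0,-4.2],[0,0,-4.8],[0,0,-4.8]],"turn":[[0,0,0],[0,0,0],[0,0,0],[0,0,0],[0,0,0]],"gripper":[1,1,1,1,1]}'
python3 - <<'E'
from workcell import bot
import cv2
f=bot.grab_frame("wrist"); cv2.imwrite("pics/w2.png",cv2.resize(f["pixels"][60:340,130:470,::-1],None,fx=2.1,fy=2.1))
o=bot.observe();print(o["position"],o["tool_rot"],o["force"])
E
```

```text
clock: 1.8
position: [0.5353, 0.2869, 0.1117]
tool_rot: [-3.141, -0.003, -2.852]
force: [0.1, -0.1, 0.7]
grip_width: -0.0001
finger_force: 0.0
clock: 2.3
position: [0.5369, 0.2861, 0.0651]
tool_rot: [-3.141, -0.001, -2.854]
force: [-0.2, -0.1, -0.7]
grip_width: -0.0004
finger_force: 0.0
[0.53718404 0.28622704 0.06579433] [-3.14153593e+00 -2.61685296e-04 -2.85400446e+00] [-0.20441528 -0.49078672  0.65627393]
```

View pics/w2.png

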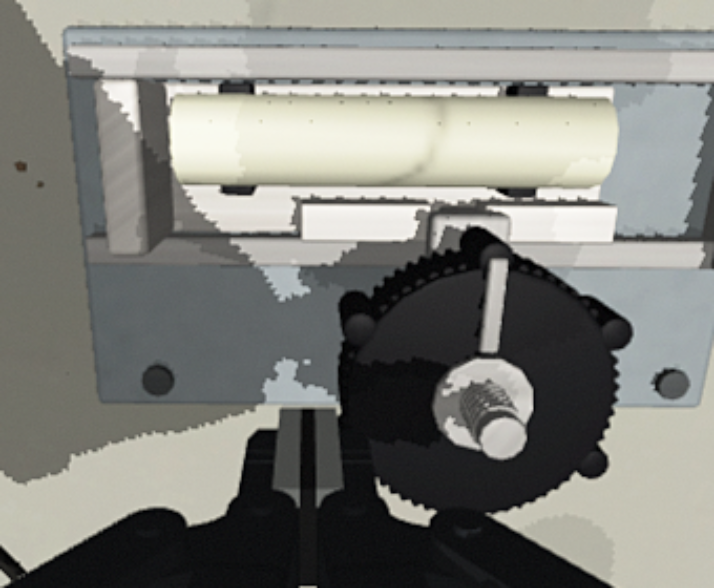

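The fingertip sits by the rim at about (310,410), between two ribs, with the wide knuckle above the nut. I'll start circling.

```bash
python3 -m crank '{"travel":[[1.3,0.4,0],[2.5,1.1,0],[3.4,2.1,0.1],[3.9,3.5,0.1],[3.9,4.9,0.1]],"turn":[[0,0,0],[0,0,0],[0,0,0],[0,0,0],[0,0,0]],"gripper":[1,1,1,1,1]}'
python3 - <<'E'
from workcell import bot
import cv2
f=bot.grab_frame("wrist"); cv2.imwrite("pics/w3.png",cv2.resize(f["pixels"][60:340,60:400,::-1],None,fx=2.1,fy=2.1))
o=bot.observe();print(o["position"],o["tool_rot"],o["force"])
from plan import *
print(pos(75))
E
```

```text
clock: 2.85
position: [0.5772, 0.3357, 0.0676]
tool_rot: [3.141, 0.001, -2.855]
force: [-0.8, -0.8, -0.0]
grip_width: -0.0003
finger_force: 0.0
[0.57590692 0.33892477 0.06745067] [ 3.13968118e+00  1.12329584e-03 -2.85215351e+00] [-3.09492881  4.06434543 -0.19816739]
[0.57527773 0.33543177 0.06708333]
```

View pics/w3.png

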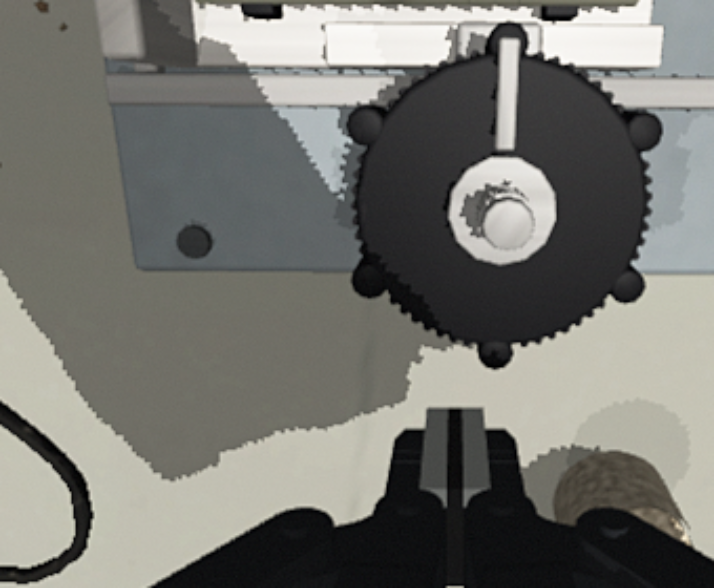

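The bar still points straight up, so the nut has not turned. The tip at (455,410) is visibly outside the rib at (495,360), so I'll check that geometry with projections.

Run:
```python
from plan import *
from workcell import bot
from scipy.spatial.transform import Rotation as Ro
f=bot.grab_frame("wrist"); K=[f["fx"],f["fy"],f["cx"],f["cy"]];E=f["extrinsics"]
np.savez("pics/w3.npz",K=K,E=E)
o=bot.observe(); T=o["position"]; M=Ro.from_euler("xyz",o["tool_rot"]).as_matrix(); print(T,o["force"])
im=lambda p:np.round((proj(K,E,p)-[60,60])*2.1)
for x in(0,6,11):
  for y in (-9,9): print(x,y,im(T+M@[x/1000,y/1000,0]))
print("rimtop",[im(w(P,(30+38*np.cos(t),38*np.sin(t),74))) for t in np.radians([0,90,180,270])])
print("axis top",im(w(P,(30,0,74))),"stud",im(w(P,(30,0,96))),"rib",im(w(P,(75,0,74))),im(w(P,(75,0,50))))
```

```text
[0.5755599  0.33767086 0.06718577] [-0.83440542  0.09266734  0.01630449]
0 -9 [418. 380.]
0 9 [480. 380.]
6 -9 [418. 360.]
6 9 [480. 360.]
11 -9 [417. 344.]
11 9 [480. 344.]
rimtop [array([491., 342.]), array([642., 204.]), array([497.,  44.]), array([346., 203.])]
axis top [494. 204.] stud [500. 218.] rib [491. 366.] [487. 336.]
```

Run:
```python
from plan import *
from workcell import bot
from scipy.spatial.transform import Rotation as Ro
o=bot.observe(); T=o["position"]; M=Ro.from_euler("xyz",o["tool_rot"]).as_matrix()
cs=[]
for n in("side","scene"):
    f=bot.grab_frame(n); K=[f["fx"],f["fy"],f["cx"],f["cy"]];E=f["extrinsics"]
    np.savez(f"pics/{n}4.npz",K=K,E=E)
    c=np.round(proj(K,E,T)).astype(int)-[32,38]
    cs.append(cv2.resize(f["pixels"][c[1]:c[1]+64,c[0]:c[0]+64,::-1],(400,400),interpolation=cv2.INTER_CUBIC)); print(n,c)
    for p in ([0,0,0],[.011,0,0],[-.011,0,0],[0,.009,0],[0,-.009,0],[0,0,-.02]): print(p,np.round((proj(K,E,T+M@p)-c)*6.25))
cv2.imwrite("pics/s4.png",np.hstack(cs))
```

```text
side [206 184]
[0, 0, 0] [201. 238.]
[0.011, 0, 0] [225. 244.]
[-0.011, 0, 0] [177. 232.]
[0, 0.009, 0] [193. 251.]
[0, -0.009, 0] [209. 225.]
[0, 0, -0.02] [199. 203.]
scene [190 164]
[0, 0, 0] [200. 235.]
[0.011, 0, 0] [222. 245.]
[-0.011, 0, 0] [178. 226.]
[0, 0.009, 0] [182. 245.]
[0, -0.009, 0] [217. 226.]
[0, 0, -0.02] [197. 186.]
```

View pics/s4.png

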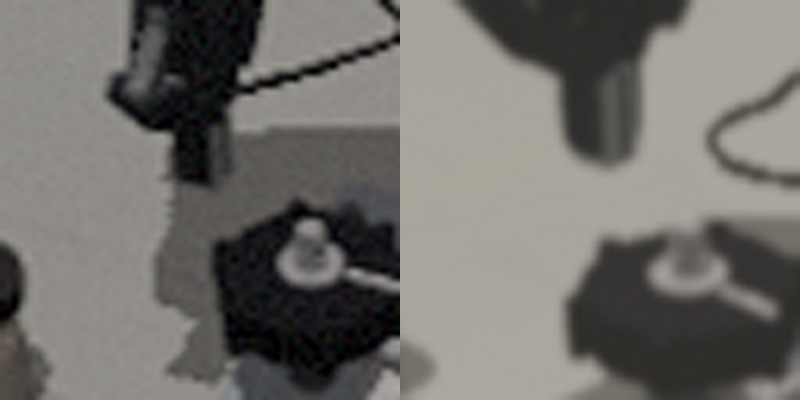

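The tip shows at (197,183) in side and (205,163) in scene. Both put it about 30 mm above where the reported TCP projects, so it passed over the nut. I'll solve that offset from the three views.

Run:
```python
from plan import *
from workcell import bot
from scipy.spatial.transform import Rotation as Ro
o=bot.observe(); T=o["position"]; M=Ro.from_euler("xyz",o["tool_rot"]).as_matrix()
S={n:np.load(f"pics/{n}.npz") for n in("side4","scene4","w3")}
def f(v):
    h,b,x,y,a=v
    r=[]
    for n,u,p in (("w3",(np.array((427,408))/2.1+60),(x+a,y-b,-h)),("w3",(np.array((485,408))/2.1+60),(x+a,y+b,-h)),
      ("side4",np.array((197,183))/6.25+[206,184],(x,y,-h)),("scene4",np.array((203,160))/6.25+[190,164],(x,y,-h))):
        r.append(proj(S[n]["K"],S[n]["E"],T+M@(np.array(p)/1000))-u)
    return np.append(np.concatenate(r),[(a-11)*.3])
r=least_squares(f,[30,9,0,0,11]); print(r.x,np.round(r.fun,1)); print(T)
```

```text
[32.98573927  6.95982468  0.58364067  4.28772256  6.15159091] [-0.1 -0.1 -0.1 -0.1  0.3 -0.1 -1.5 -0.4 -1.5]
[0.57586062 0.3351671  0.06700867]
```

```bash
sed -i 's/a,b,clr=11,9,40.5/a,b,clr=10,7,39.5/; s/270+deg/330+deg/; s/66+6\*max(deg-10,0)/33.5+6*max(deg-12,0)/' plan.py
python3 - <<'E'
from plan import *
from workcell import bot
o=bot.observe(); print(o["position"],pos(0),(pos(0)-o["position"])*100)
for c in range(5):
    q=[pos(c*75+15*k) for k in range(6)]
    print(c,np.round([(x-q[0])*100 for x in q[1:]],1).tolist(),np.round(q[-1],4))
E
```

```text
[0.57586062 0.3351671  0.06700867] [0.57250725 0.32198238 0.0335    ] [-0.33533672 -1.31847223 -3.35086682]
0 [[0.0, 1.3, 0.0], [-0.3, 2.6, 0.0], [-0.7, 3.9, 0.1], [-1.5, 4.9, 0.1], [-2.6, 5.7, 0.1]] [0.5467 0.3792 0.0346]
1 [[-1.3, 0.4, 0.0], [-2.6, 0.3, 0.1], [-3.8, -0.1, 0.1], [-5.0, -0.4, 0.1], [-6.1, -1.1, 0.1]] [0.4858 0.3685 0.0358]
2 [[-0.9, -1.0, 0.0], [-1.4, -2.3, 0.1], [-1.4, -3.6, 0.1], [-1.1, -4.9, 0.1], [-0.7, -6.1, 0.1]] [0.479  0.3074 0.037 ]
3 [[0.8, -1.1, 0.0], [1.9, -1.9, 0.1], [3.2, -2.2, 0.1], [4.5, -2.1, 0.1], [5.7, -1.8, 0.1]] [0.5356 0.2894 0.0383]
4 [[1.2, 0.4, 0.0], [2.3, 1.0, 0.1], [3.2, 2.0, 0.1], [3.7, 3.3, 0.1], [3.7, 4.6, 0.1]] [0.573  0.3354 0.0395]
```

```bash
python3 -m crank '{"travel":[[-0.3,-1.3,0],[-0.3,-1.3,-1],[-0.3,-1.3,-2],[-0.3,-1.3,-3],[-0.3,-1.3,-3.4]],"turn":[[0,0,0],[0,0,0],[0,0,0],[0,0,0],[0,0,0]],"gripper":[1,1,1,1,1]}'
python3 -m crank '{"travel":[[0,1.3,0],[-0.3,2.6,0],[-0.7,3.9,0.1],[-1.5,4.9,0.1],[-2.6,5.7,0.1]],"turn":[[0,0,0],[0,0,0],[0,0,0],[0,0,0],[0,0,0]],"gripper":[1,1,1,1,1]}'
python3 - <<'E'
from workcell import bot
import cv2
f=bot.grab_frame("wrist"); o=bot.observe();print(o["position"],o["tool_rot"],o["force"])
cv2.imwrite("pics/w5.png",cv2.resize(f["pixels"][20:340,60:500,::-1],None,fx=1.7,fy=1.7))
E
```

```text
clock: 3.55
position: [0.5727, 0.3219, 0.0312]
tool_rot: [-3.141, -0.001, -2.854]
force: [1.1, -0.1, 0.7]
grip_width: 0.0001
finger_force: 0.5
clock: 4.05
position: [0.5466, 0.3807, 0.0341]
tool_rot: [3.141, 0.001, -2.853]
force: [2.5, -1.0, 0.7]
grip_width: 0.0
finger_force: 1.0
[0.54405876 0.38234658 0.03399211] [ 3.14004099e+00 -5.51973015e-04 -2.85116923e+00] [-0.13593084  1.78712003  1.61621598]
```

View pics/w5.png

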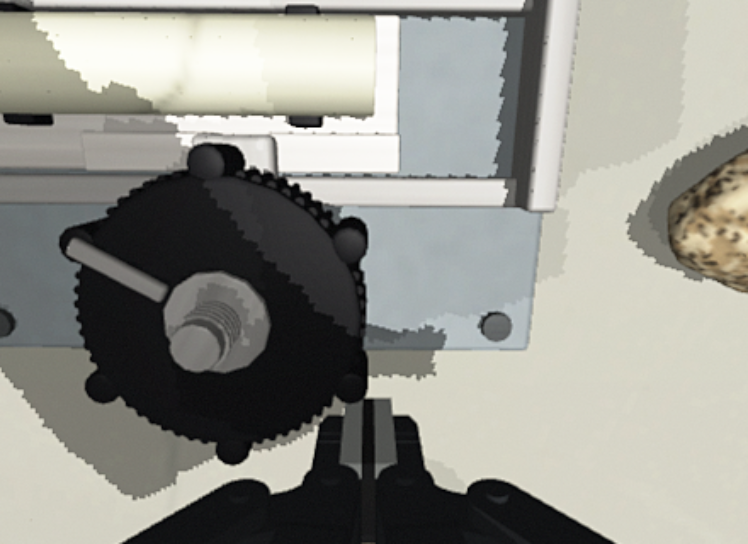

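The bar has swung from up to about (70,245), roughly 60° counter-clockwise, so the nut is turning. Continuing.

```bash
python3 -m crank '{"travel":[[-1.3,0.4,0],[-2.6,0.3,0.1],[-3.8,-0.1,0.1],[-5,-0.4,0.1],[-6.1,-1.1,0.1]],"turn":[[0,0,0],[0,0,0],[0,0,0],[0,0,0],[0,0,0]],"gripper":[1,1,1,1,1]}'
python3 -m crank '{"travel":[[-0.9,-1,0],[-1.4,-2.3,0.1],[-1.4,-3.6,0.1],[-1.1,-4.9,0.1],[-0.7,-6.1,0.1]],"turn":[[0,0,0],[0,0,0],[0,0,0],[0,0,0],[0,0,0]],"gripper":[1,1,1,1,1]}'
python3 -m crank '{"travel":[[0.8,-1.1,0],[1.9,-1.9,0.1],[3.2,-2.2,0.1],[4.5,-2.1,0.1],[5.7,-1.8,0.1]],"turn":[[0,0,0],[0,0,0],[0,0,0],[0,0,0],[0,0,0]],"gripper":[1,1,1,1,1]}'
cat > bar.py <<'E'
# nut angle (deg, mod 360) from the light bar on its top: brightness along ring r 20..33 mm, wrist view
from plan import *
from workcell import bot
f=bot.grab_frame("wrist"); K=[f["fx"],f["fy"],f["cx"],f["cy"]];E=f["extrinsics"]; g=cv2.cvtColor(f["pixels"],cv2.COLOR_RGB2GRAY)
import sys; z=float(sys.argv[1])
s=[]
for t in range(360):
    v=[]
    for r in (21,24,27,30):
        u=proj(K,E,w(P,(30+r*np.cos(np.radians(t)),r*np.sin(np.radians(t)),z))).round().astype(int)
        v.append(float(g[u[1],u[0]]) if 0<=u[0]<560 and 0<=u[1]<420 else np.nan)
    s.append(np.nanmin(v) if not np.all(np.isnan(v)) else 0)
s=np.array(s); i=np.where(s>60)[0]; print("bar deg",(i-180)%360,s[i])
o=bot.observe(); print(o["position"],o["force"])
E
python3 bar.py 82
```

```text
clock: 4.6
position: [0.4852, 0.3691, 0.0353]
tool_rot: [3.14, 0.001, -2.853]
force: [1.3, 2.4, 0.7]
grip_width: 0.0002
finger_force: 0.9
clock: 5.1
position: [0.4796, 0.3063, 0.036]
tool_rot: [3.142, 0.0, -2.854]
force: [-0.5, 2.5, -0.5]
grip_width: 0.0003
finger_force: 0.9
clock: 5.6
position: [0.5385, 0.2856, 0.0368]
tool_rot: [-3.138, -0.001, -2.857]
force: [0.4, -13.0, 3.7]
grip_width: -0.0001
finger_force: 6.7
bar deg [294 295 296 297 298 299 300 301 302 303 304] [155. 195. 192. 198. 201. 201. 209. 186. 142. 118.  71.]
[0.54042287 0.28627626 0.03692478] [  3.44834575 -13.42269825   3.09775141]
```

```bash
sed -i 's/a,b,clr=10,7,39.5/a,b,clr=10,9.5,40/' plan.py
python3 - <<'E'
from plan import *
c0=np.array([.5359,.2892,.037])
for c in range(4,10):
    q=[pos(c*75+15*k) for k in range(1,6)]
    m=np.round((np.array(q)-c0)*100,1); print(c,m.tolist()); c0=c0+m[-1]/100
E
```

```text
4 [[1.3, 0.1, 0.2], [2.5, 0.8, 0.2], [3.4, 1.9, 0.2], [3.8, 3.2, 0.2], [3.8, 4.6, 0.3]]
5 [[-0.4, 1.3, -0.0], [-0.8, 2.6, 0.0], [-1.5, 3.7, 0.0], [-2.6, 4.6, 0.1], [-3.9, 5.0, 0.1]]
6 [[-1.4, -0.0, 0.0], [-2.7, -0.4, 0.0], [-3.9, -0.8, 0.1], [-5.1, -1.5, 0.1], [-6.0, -2.6, 0.1]]
7 [[-0.4, -1.3, 0.0], [-0.4, -2.7, 0.1], [-0.1, -4.0, 0.1], [0.3, -5.2, 0.1], [1.1, -6.4, 0.1]]
8 [[1.1, -0.9, 0.1], [2.4, -1.3, 0.1], [3.8, -1.2, 0.1], [5.1, -0.9, 0.1], [6.3, -0.5, 0.2]]
9 [[1.2, 0.7, -0.0], [2.1, 1.8, 0.0], [2.5, 3.1, 0.0], [2.5, 4.5, 0.1], [2.1, 5.8, 0.1]]
```

```bash
python3 -m crank '{"travel":[[1.3,0.1,0.2],[2.5,0.8,0.2],[3.4,1.9,0.2],[3.8,3.2,0.2],[3.8,4.6,0.3]],"turn":[[0,0,0],[0,0,0],[0,0,0],[0,0,0],[0,0,0]],"gripper":[1,1,1,1,1]}'
python3 -m crank '{"travel":[[-0.4,1.3,0],[-0.8,2.6,0],[-1.5,3.7,0],[-2.6,4.6,0.1],[-3.9,5,0.1]],"turn":[[0,0,0],[0,0,0],[0,0,0],[0,0,0],[0,0,0]],"gripper":[1,1,1,1,1]}'
python3 bar.py 83.5
python3 -m crank '{"travel":[[-1.4,0,0],[-2.7,-0.4,0],[-3.9,-0.8,0.1],[-5.1,-1.5,0.1],[-6,-2.6,0.1]],"turn":[[0,0,0],[0,0,0],[0,0,0],[0,0,0],[0,0,0]],"gripper":[1,1,1,1,1]}'
python3 -m crank '{"travel":[[-0.4,-1.3,0],[-0.4,-2.7,0.1],[-0.1,-4,0.1],[0.3,-5.2,0.1],[1.1,-6.4,0.1]],"turn":[[0,0,0],[0,0,0],[0,0,0],[0,0,0],[0,0,0]],"gripper":[1,1,1,1,1]}'
python3 bar.py 86
```

```text
clock: 6.15
position: [0.5754, 0.3353, 0.0397]
tool_rot: [-3.141, 0.001, -2.855]
force: [1.3, -1.6, -0.5]
grip_width: 0.0001
finger_force: 1.0
clock: 6.65
position: [0.534, 0.3868, 0.0411]
tool_rot: [3.141, 0.001, -2.853]
force: [1.7, 0.9, -0.2]
grip_width: 0.0002
finger_force: 1.3
bar deg [68 69 70 71 72 73 74 75 76 77] [ 62.  86. 103. 119. 118. 118. 118. 117. 117. 108.]
[0.53154111 0.3874082  0.04098093] [0.19306416 2.97653467 0.72466017]
clock: 7.2
position: [0.4738, 0.3598, 0.0423]
tool_rot: [3.141, 0.0, -2.853]
force: [-0.0, 3.0, 0.2]
grip_width: -0.0002
finger_force: 1.0
clock: 7.7
position: [0.4858, 0.2942, 0.0429]
tool_rot: [-3.141, -0.001, -2.854]
force: [-2.3, 1.2, 0.6]
grip_width: 0.0003
finger_force: 1.0
bar deg [] []
[0.48790109 0.29170855 0.04294621] [ 0.61628582 -3.74662848  0.57075919]
```

```bash
python3 -m crank '{"travel":[[1.1,-0.9,0.1],[2.4,-1.3,0.1],[3.8,-1.2,0.1],[5.1,-0.9,0.1],[6.3,-0.5,0.2]],"turn":[[0,0,0],[0,0,0],[0,0,0],[0,0,0],[0,0,0]],"gripper":[1,1,1,1,1]}'
python3 bar.py 87
python3 -m crank '{"travel":[[1.2,0.7,0],[2.1,1.8,0],[2.5,3.1,0],[2.5,4.5,0.1],[2.1,5.8,0.1]],"turn":[[0,0,0],[0,0,0],[0,0,0],[0,0,0],[0,0,0]],"gripper":[1,1,1,1,1]}'
python3 bar.py 88
python3 - <<'E'
from plan import *
q=[pos(d) for d in (750,765,775,780)]
print(np.round((np.array(q)-q[0])*100,1).tolist(),q[0])
E
```

```text
clock: 8.25
position: [0.5507, 0.2894, 0.0447]
tool_rot: [-3.141, -0.0, -2.855]
force: [-2.3, -1.2, 0.8]
grip_width: 0.0001
finger_force: 0.9
bar deg [298 299 300 301 302 303 304 305 306 307 308] [153. 200. 201. 205. 211. 223. 223. 197. 177.  99.  75.]
[0.5524068  0.29018371 0.04499929] [-0.16564016 -2.21475215  0.88998302]
clock: 8.8
position: [0.5705, 0.3494, 0.046]
tool_rot: [3.142, 0.001, -2.854]
force: [-0.9, -3.7, 1.4]
grip_width: 0.0001
finger_force: 1.5
bar deg [315 316 318 319 323 326 327 328 329 330 331 332 333 334 335 336 337 338
 339 340 341 343 344 345 346 348 349 358 359   0  19  20  21  22  23  24
  25  26  27  28  29] [ 61.  61.  61.  61.  61.  63.  62.  63.  62.  61.  61.  62.  62.  63.
  61.  61.  61.  61.  61.  61.  63.  62.  63.  62.  61.  61.  61.  62.
  61.  61. 116. 186. 228. 232. 228. 224. 219. 213. 197. 164.  61.]
[0.56865609 0.35229022 0.04592206] [1.4397005  2.03782325 2.27932139]
[[0.0, 0.0, 0.0], [-0.4, 1.3, 0.0], [-0.8, 2.1, 0.0], [-1.1, 2.4, 0.0]] [0.57018487 0.34823577 0.0458    ]
```

The bar reads about 24° past two turns, so the nut has turned about 744°. That is within the range, so I'll withdraw. I'll lean the gripper 20° sideways away from the nut for the push.

```bash
python3 -m crank '{"travel":[[0.6,-0.2,0],[1.3,0,0],[2,0.4,0],[2,0.4,3],[2,0.4,7]],"turn":[[0,0,0],[0,0,0],[0,0,0],[0,0,0],[0,0,0]],"gripper":[1,1,1,1,1]}'
python3 -m crank '{"travel":[[0,0,4],[0,0,6],[0,0,6],[0,0,6],[0,0,6]],"turn":[[0,0,0],[0,0,0],[0,0,0],[0,0,0],[0,0,0]],"gripper":[1,1,1,1,1]}'
python3 bar.py 86.4
python3 - <<'E'
from plan import *
from workcell import bot
p=bot.observe()["position"]
for y in(-142,-74): 
    q=w(P,(-22.4,y,13)); print(q,(q-p)*100)
print("y dir per cm",-np.sin(P[2]),np.cos(P[2]))
E
```

```text
clock: 9.35
position: [0.5899, 0.3514, 0.1148]
tool_rot: [-3.141, -0.003, -2.855]
force: [0.3, 0.6, 1.1]
grip_width: -0.0001
finger_force: 0.0
clock: 9.85
position: [0.59, 0.3518, 0.1748]
tool_rot: [-3.141, -0.002, -2.854]
force: [-0.8, -0.2, -0.0]
grip_width: 0.0001
finger_force: 0.0
bar deg [25 26 27 28 29 30 31 32 33 34] [137. 169. 204. 200. 200. 190. 188. 165. 165.  73.]
[0.5898895  0.35186919 0.1746361 ] [-0.00701801  0.07170359  0.71196436]
[0.51261129 0.18290265 0.013     ] [ -7.72782074 -16.89665425 -16.16360982]
[0.49318807 0.24806965 0.013     ] [ -9.67014284 -10.37995379 -16.16360982]
y dir per cm -0.2856356030453956 0.958338302622249
```

```bash
python3 -m crank '{"travel":[[-1.9,-4.2,0],[-3.9,-8.5,0],[-5.8,-12.7,0],[-7.7,-16.9,0],[-7.7,-16.9,0]],"turn":[[1.4,-4.8,0],[2.9,-9.6,0],[4.3,-14.4,0],[5.7,-19.2,0],[5.7,-19.2,0]],"gripper":[1,1,1,1,1]}'
python3 -m crank '{"travel":[[0,0,-4],[0,0,-8],[0,0,-12],[0,0,-15],[0,0,-16.2]],"turn":[[0,0,0],[0,0,0],[0,0,0],[0,0,0],[0,0,0]],"gripper":[1,1,1,1,1]}'
python3 - <<'E'
from plan import *
from workcell import bot
f=bot.grab_frame("side"); a=f["pixels"]; f2=bot.grab_frame("scene")
o=bot.observe(); p=o["position"]; c=np.cos(P[2]); s=np.sin(P[2]); d=p[:2]-P[:2]
print("clamp xy",c*d[0]+s*d[1],-s*d[0]+c*d[1],p[2],o["tool_rot"],o["force"])
A=cv2.resize(a[180:280,210:310,::-1],(400,400),interpolation=cv2.INTER_CUBIC)
B=cv2.resize(f2["pixels"][170:270,210:310,::-1],(400,400),interpolation=cv2.INTER_CUBIC)
cv2.imwrite("pics/s6.png",np.hstack([A,B]))
E
```

```text
clock: 10.4
position: [0.5088, 0.1787, 0.1741]
tool_rot: [-3.14, 0.348, -2.855]
force: [0.3, 0.2, -1.2]
grip_width: -0.0001
finger_force: 0.0
clock: 10.9
position: [0.5108, 0.1705, 0.0599]
tool_rot: [-3.108, 0.328, -2.849]
force: [0.4, -0.5, 0.3]
grip_width: -0.0002
finger_force: 0.0
clamp xy -0.02825035827028033 -0.15377991999486673 0.05932760604928197 [-3.10744617  0.32679343 -2.84900273] [0.81197791 0.33455901 0.40911064]
```

View pics/s6.png

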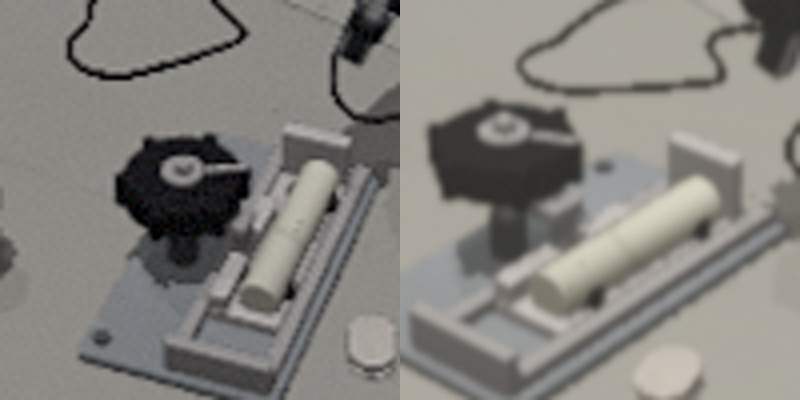

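The nut stands clearly raised at (180,170) left and (505,130) right, and the carriage is still at its start. The arm stopped short at TCP z 0.059, so I'll check the joints.

Run:
```python
from workcell import bot
import numpy as np
o=bot.observe(); print(np.round(o["qpos"],2),np.round(o["qd"],2),o["position"])
```

```text
[-0.43  0.49 -0.08  2.24  0.95  0.17  0.43] [-0.03 -0.04  0.04 -0.01 -0.34 -0.01  0.33] [0.51036943 0.16994243 0.05932761]
```

```bash
python3 -m crank '{"travel":[[0,0,4],[0,0,8],[0,0,10],[0,0,10],[0,0,10]],"turn":[[-1.4,4.8,0],[-2.9,9.6,0],[-2.9,9.6,0],[-2.9,9.6,0],[-2.9,9.6,0]],"gripper":[1,1,1,1,1]}'
cat > st.py <<'E'
from plan import *
from workcell import bot
from scipy.spatial.transform import Rotation as Ro
o=bot.observe(); p=o["position"]; c=np.cos(P[2]); s=np.sin(P[2]); d=(p[:2]-P[:2])*1000
M=Ro.from_euler("xyz",o["tool_rot"]); W=Ro.from_euler("xyz",[np.pi,0,P[2]+np.pi])
t=Ro.from_rotvec(-np.radians(10)*np.array([-s,c,0]))*W
print("clamp xyz",c*d[0]+s*d[1],-s*d[0]+c*d[1],p[2]*1000,"force",o["force"],"q",np.round(o["qpos"],2))
print("rotvec to 10deg tilt",np.degrees((t*M.inv()).as_rotvec()))
q=w(P,(-31,-145,17)); print("to start",(q-p)*100)
E
python3 st.py
```

```text
clock: 11.5
position: [0.5116, 0.1725, 0.1647]
tool_rot: [-3.114, 0.157, -2.849]
force: [-0.0, 0.8, -1.3]
grip_width: -0.0001
finger_force: 0.0
clamp xyz -26.300659858461003 -151.67730793836103 164.6730093761515 force [-0.02798606  0.81345207 -1.25478396] q [-0.    0.4  -0.6   1.98  0.44  0.72  0.99]
rotvec to 10deg tilt [ 1.81421345 -0.52944907  0.11699512]
to start [ -0.64108345   0.50568211 -14.76730094]
```

```bash
python3 -m crank '{"travel":[[-0.3,0.2,-3],[-0.6,0.5,-6],[-0.6,0.5,-9],[-0.6,0.5,-10],[-0.6,0.5,-10]],"turn":[[1.8,-0.5,0.1],[1.8,-0.5,0.1],[1.8,-0.5,0.1],[1.8,-0.5,0.1],[1.8,-0.5,0.1]],"gripper":[1,1,1,1,1]}'
python3 st.py
python3 -m crank '{"travel":[[0,0,-2],[0,0,-4],[0,0,-4.8],[0,0,-4.8],[0,0,-4.8]],"turn":[[0,0,0],[0,0,0],[0,0,0],[0,0,0],[0,0,0]],"gripper":[1,1,1,1,1]}'
python3 st.py
```

```text
clock: 12.0
position: [0.5039, 0.1759, 0.0601]
tool_rot: [-3.136, 0.169, -2.851]
force: [-0.1, -0.4, 0.8]
grip_width: -0.0002
finger_force: 0.0
clamp xyz -32.719777282103394 -146.25895184010463 60.06760214753032 force [-0.08724381 -0.35616868  0.76817185] q [-0.12  0.55 -0.46  2.09  0.64  0.46  0.8 ]
rotvec to 10deg tilt [ 0.37287383 -0.23113173  0.00394999]
to start [ 0.1288527   0.16977314 -4.30676021]
clock: 12.5
position: [0.5056, 0.1759, 0.0141]
tool_rot: [-3.136, 0.173, -2.852]
force: [0.4, 0.1, 0.7]
grip_width: -0.0
finger_force: 0.0
clamp xyz -31.066783407296732 -146.68509370176136 14.141135715635764 force [0.43837465 0.08373544 0.69394672] q [-0.2   0.62 -0.35  2.11  0.75  0.35  0.69]
rotvec to 10deg tilt [0.3320961  0.00506966 0.06751227]
to start [-0.04173217  0.16339656  0.28588643]
```

```bash
python3 -m crank '{"travel":[[-0.3,1,0.4],[-0.6,2,0.4],[-0.9,2.9,0.4],[-1.1,3.8,0.4],[-1.4,4.8,0.4]],"turn":[[0,0,0],[0,0,0],[0,0,0],[0,0,0],[0,0,0]],"gripper":[1,1,1,1,1]}'
python3 st.py
python3 -m crank '{"travel":[[-0.1,0.5,0],[-0.3,1,0],[-0.4,1.4,0],[-0.6,1.9,0],[-0.6,1.9,0]],"turn":[[0,0,0],[0,0,0],[0,0,0],[0,0,0],[0,0,0]],"gripper":[1,1,1,1,1]}'
python3 st.py
```

```text
clock: 13.0
position: [0.4916, 0.223, 0.0175]
tool_rot: [-3.134, 0.172, -2.853]
force: [2.7, -10.7, 10.5]
grip_width: 0.0001
finger_force: 6.8
clamp xyz -31.099109309331727 -97.55509335081074 17.498395702555563 force [  2.710853   -10.71017426  10.54266223] q [-0.31  0.62 -0.34  2.1   0.74  0.38  0.59]
rotvec to 10deg tilt [0.47399872 0.00232527 0.14906824]
to start [ 1.36469348 -4.54399622 -0.04983957]
clock: 13.5
position: [0.4856, 0.2419, 0.0175]
tool_rot: [-3.133, 0.172, -2.853]
force: [2.2, -9.4, 11.3]
grip_width: -0.0002
finger_force: 6.3
clamp xyz -31.412921887249468 -77.766006779061 17.54167309398117 force [ 2.22714537 -9.39486203 11.2733226 ] q [-0.36  0.62 -0.34  2.09  0.74  0.39  0.56]
rotvec to 10deg tilt [0.49065408 0.013683   0.13191611]
to start [ 1.96001411 -6.43149657 -0.05416731]
```

```bash
python3 -m crank '{"travel":[[-0.1,0.2,0],[-0.1,0.4,0],[-0.2,0.5,0],[-0.2,0.6,0],[-0.2,0.6,0]],"turn":[[0,0,0],[0,0,0],[0,0,0],[0,0,0],[0,0,0]],"gripper":[1,1,1,1,1]}'
python3 st.py | head -1
python3 -m crank '{"travel":[[0,0.1,0],[-0.1,0.2,0],[-0.1,0.3,0],[-0.1,0.4,0],[-0.1,0.4,0]],"turn":[[0,0,0],[0,0,0],[0,0,0],[0,0,0],[0,0,0]],"gripper":[1,1,1,1,1]}'
python3 st.py | head -1
```

```text
clock: 14.0
position: [0.4852, 0.2425, 0.0175]
tool_rot: [-3.127, 0.171, -2.857]
force: [11.0, -34.0, 19.1]
grip_width: 0.0003
finger_force: 19.8
clamp xyz -31.655449109101138 -77.07514433608705 17.471030899540995 force [ 10.98459168 -33.97899641  19.11833584] q [-0.37  0.62 -0.33  2.09  0.74  0.39  0.55]
clock: 14.5
position: [0.485, 0.2428, 0.0174]
tool_rot: [-3.122, 0.17, -2.86]
force: [16.0, -50.1, 25.7]
grip_width: -0.0004
finger_force: 29.1
clamp xyz -31.761890420922676 -76.71975207245656 17.388623517057646 force [ 16.03965892 -50.09166051  25.74360188] q [-0.38  0.62 -0.33  2.08  0.74  0.4   0.54]
```

Force climbs to 50 N with no further motion, so it is at the stop. I'll back off and lift, then check the carriage position numerically.

```bash
python3 -m crank '{"travel":[[0.3,-1,0],[0.8,-2.5,0],[1.2,-4,0],[1.5,-5,0],[1.8,-6,1]],"turn":[[0,0,0],[0,0,0],[0,0,0],[0,0,0],[0,0,0]],"gripper":[1,1,1,1,1]}'
python3 -m crank '{"travel":[[0,0,4],[0,0,8],[0,0,12],[0,0,15],[0,0,15]],"turn":[[0,0,0],[0,0,0],[0,0,0],[0,0,0],[0,0,0]],"gripper":[1,1,1,1,1]}'
python3 - <<'E'
from plan import *
from workcell import bot
# register the drill core + end plate between before/after in side & scene: render expected shift via template of end plate top edge
for n in("scene","side"):
    f=bot.grab_frame(n); K=[f["fx"],f["fy"],f["cx"],f["cy"]];E=f["extrinsics"]
    g=cv2.cvtColor(f["pixels"],cv2.COLOR_RGB2GRAY); g0=cv2.imread(f"pics/{n}0.png",0)
    cv2.imwrite(f"pics/{n}7.png",f["pixels"][:,:,::-1])
    for z,lab in((40,"core"),(50,"plate")):
        y0=(-75 if lab=="core" else -105)
        c0=proj(K,E,w(P,(-30,y0,z))); u=c0.round().astype(int); h=9
        T=g0[u[1]-h:u[1]+h,u[0]-h:u[0]+h]
        r=cv2.matchTemplate(g[u[1]-40:u[1]+40,u[0]-60:u[0]+60],T,cv2.TM_CCOEFF_NORMED); _,v,_,m=cv2.minMaxLoc(r)
        sh=np.array(m)-[60-h,40-h]
        print(n,lab,"score",round(v,2),"shift px",sh,"expect 40mm",np.round(proj(K,E,w(P,(-30,y0+40,z)))-c0,1),"bg diff per mm")
o=bot.observe(); print(o["position"],o["force"])
E
python3 bar.py 86.4
```

```text
clock: 15.0
position: [0.4995, 0.1927, 0.0264]
tool_rot: [-3.136, 0.171, -2.851]
force: [-0.1, 0.1, 0.4]
grip_width: -0.0
finger_force: 0.0
clock: 15.5
position: [0.5016, 0.194, 0.181]
tool_rot: [-3.136, 0.178, -2.852]
force: [0.2, 0.3, -0.4]
grip_width: 0.0002
finger_force: 0.0
scene core score 0.98 shift px [-11   7] expect 40mm [-11.4   7.1] bg diff per mm
scene plate score 0.99 shift px [-12   7] expect 40mm [-11.1   6.8] bg diff per mm
side core score 0.85 shift px [-4  9] expect 40mm [-4.6  9.3] bg diff per mm
side plate score 0.89 shift px [-5  9] expect 40mm [-4.4  9. ] bg diff per mm
[0.50024916 0.19286349 0.17750805] [-0.76373351 -0.4198273  -1.30712871]
bar deg [23 24 25 26 27 28 29 30 31 32 33] [ 79. 162. 162. 177. 177. 174. 174. 177. 177. 116.  88.]
[0.49982913 0.19269281 0.17668376] [-1.33581966 -0.18313858  0.29953152]
```

```bash
python3 -c "
from workcell import bot
print(bot.job_done())"
```

```text
the job is handed in; nothing more can be done
None
```

The job is handed in: I turned the nut about 748° counter-clockwise (two turns plus about 28°), then pushed the carriage about 40 mm until it was firmly against the end stop; the arm stayed away from the cobble, jar and hand lens.

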